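# Try the collet case cover, free its catch if caught, and hold it open

## Robot

A 7-joint arm with a two-finger parallel gripper is mounted at the origin on a cart in front of the work surface, level with it; the furniture and walls round the work are solid. World frame = base frame: x ahead of the robot, y to its left, z up, the work surface at z = 0. Lengths are in m, angles in rad, forces in N, time in s.
With the tool pointing down it reaches from about 0.425 to 0.925 m from the base axis. Payload 6.8 kg.
Tool frame: the origin (TCP) lies at the very end of the fingers, on their centre line; the grasp point (between the pads) lies 19 mm behind it; z points along the fingers, y is the line along which they close (so a half turn about z gives the same grasp; the last joint's range is limited). The gripper opens to 85 mm and grips with 20 to 120 N. Pads are 22 mm wide; open, the fingers measure 114 mm over their backs; the gripper's body (76 mm by 85 mm) begins 54 mm behind the grasp point. The pads swing forward as they close: fully open they stand 13 mm farther back than shut.
Start: joints at [1.2, 0.477, 0.022, 1.555, -0.011, 1.109, -0.083], TCP at [0.175, -0.652, 0.231] pointing down, gripper open.
Joint ranges: [-2.96, 2.96], [-0.34, 2.1], [-1.41, 1.46], [0.24, 2.44], [-1.37, 4.51], [0.17, 1.92], [-2.96, 2.96]. Speed limits (rad/s): [2.39, 2.39, 3.14, 3.14, 3.14, 3.14, 3.14].

## Interface

Orientations are given as a unit quaternion [w, x, y, z].
In Python, from station import bot gives the robot as it stands.
- The arm moves only by the tool apply_moves, never from a script. Its argument "deltas" is a list of rows, each a list of 3 entries, a list of its own where there are three numbers: the closure, from 0 (fully open) to 1 (shut), then the shift along the tool's x, y, z in units of 0.2 m (1.0 is 0.2 m), then the turn about the tool's z in units of 2 pi rad (1.0 is 2 pi rad). A call has 1 to 12 rows; each row is the pose to reach, as a shift and turn from the pose commanded when the call began, along the tool's axes at that moment, turning the shorter way round; what a row does not reach only later rows make up. A row lasts 1/10 s, in which the tool goes at most 50 mm and 8.59 degrees, less where a joint would pass 70% of its speed; a pose out of reach is approached as far as the arm can. A call with a number of a shift or a turn outside -1 to 1 is refused whole. A call with a gripper value outside its range is refused whole. The fingers move at their own pace and stop on an object; "squeeze" is the grip in N (left out, the last holds). Time passes only in rows, so rows that repeat a pose let the fingers close. It gives the time, the measured TCP pose, the force, the opening and the grip force at its end, in the units of the state.
- bot.get_obs(): the state, without advancing time (a new reading comes with each control period).
- bot.read_camera(name): name is "side" or "top" or "wrist"; returns a dict with "color" (400x640x3 uint8, red, green, blue), "intrinsics" (3x3 intrinsics, pixels), "pose" (4x4, takes a point from camera to world coordinates); the wrist camera has in their place "hand_eye" (4x4, takes a point from camera to tool coordinates, whose origin is the TCP and whose axes are the flange's). Camera axes: x right, y down, z forward; pixel columns grow to the right and rows downward; lengths in m; the calibration is good to about 2 mm. A picture is of the moment at which its call begins: read the wrist's pose just before it. There is no depth.
- bot.hand_in(): hands the job in; it is judged then, once.
Trained networks look in a picture, given as the dict that the camera call returned (one of the last four; its "shot" number tells which), for a name from the list of things; names that differ only in an ending like _2 or _b are one class to them, and where a whole thing is asked for, a point or a joint stands for the part that bears it (a point fixed in the world has none). Each returns a list of dicts, best first, with "confidence" (0 to 1); they miss things now and then, are a little off and sometimes report something else, mostly with a low value. They report only what shows in the picture. A call takes as long as a camera call.
- bot.look_for(picture, target): "point" ([x, y, z] in m, in world coordinates, good to about 4 mm: the middle of the surface that is visible of it).
The state is a dict: "t": time; "q": joint angles; "joint_vel": joint speeds; "joint_torque": joint torques, N m; "eef_pos": TCP position; "tool_rot": TCP orientation; "contact_force": force on the tool from outside, world axes, zero at the start; "torque": the same for the moment, N m; "gripper_width": opening from 0.0 (shut) to 1.0 (fully open); "grasp_force": force on a finger pad.
Only numpy, scipy, OpenCV 4.12 (cv2) and the standard library are available. Lean on these libraries where they do the work, as an engineer would, in place of code of your own. Each camera call takes 0.05 s, during which the arm holds its last target. There are 200 camera calls.

## Task

I need a collet out of the grey steel dust case, and its cover drops shut by itself. Before turning the round knob, give the cover a light upward tug by the bar in front to learn whether its catch has caught (do not force it); if it has, turn the knob a quarter turn, either way, to free it. Then raise the cover by the bar until it stands about half open (roughly 50 degrees), leave the other things alone, and finish still gripping the bar, holding the cover up.

Things in the scene. Friction and masses are not known exactly. Their poses are not given: they have to be found in the camera images.
- case: grey sheet-steel case, 140 x 190 mm and 60 mm high, screwed to the plate by a flange at each side; origin at the centre of its underside, x from the front wall (robot side) to the hinge side, y along the 190 mm width, z up
- cover (a joint): angle of the hinged cover, rad: 0 shut, growing as its front edge rises, stop at 1.4; with all on it it weighs about 0.9 kg (about 4 to 6 N at the bar) and falls shut from any angle. If the catch has caught, the cover rises freely only about 0.022 rad (4 mm at the bar) and then stops dead
- bar: steel bow handle on the front edge of the cover, moving with it: a level round bar 10 mm thick, 98 mm long, parallel to the case's y, carried by an arm at each end 55 mm from its middle; 33 mm of open space between the bar and the case's front, nothing below it but the plate. Origin on the hinge line (use point bar_mid)
- bar_mid (a point): middle of the bar's round section, 185 mm from the hinge line and 60 mm above the plate while shut; axes as the case while shut, turning with the cover
- cover_hinge (a point): middle of the hinge line, 62 mm above the plate at the rear of the case; the hinge line runs along the case's y
- knob_mid (a point): centre of the round black knurled knob on the cover, on its upright axis, 40 mm ahead of the case's centre, 86 mm above the plate. Knob 37 mm in diameter; its straight gripping band runs from 8 mm below to 10 mm above this point, its top is 13 mm above, the cover's top face 17 mm below. It turns endlessly either way and clicks every 90 degrees (about 0.07 Nm to pass; past half-way it runs on by itself)
- knob_rim (a point): one point on the knob's rim, turning with it; the knob is clamped on its shank at a chance angle, so this shows only whether the knob has been turned, not whether the tongue is caught
- strike: steel strike bracket fixed inside the case's front wall (origin as the case's). A double-ended bar tongue on the knob's shank, hidden under the cover, hooks below its lip: at one click the tongue is caught, at the next free, at the next caught again. Nothing outside shows which
- setting_ring: bystander: steel ring, 60 mm outside, 14 mm high, origin under its centre
- insert_box: bystander: small flat box 36 x 48 x 19 mm, origin under its centre
- collet_out: bystander: small steel collet, 23 mm in diameter, 28 mm high, origin under its centre

How it is judged:
On the way:
1. the cover is tried by its bar (lifted to the end of its play or farther) before the knob is turned (value of joint cover above 0.014 rad and contact force between the fingers and bar above 0.5 N and distance of knob_rim from where it was at the start of the episode below 0.012 m), for 0.1 s.
At the end, for the whole second after the job is handed in: the cover stands between 0.65 and 1.15 rad (37 to 66 degrees) open and still, carried by the fingers on its bar (value of joint cover between 0.65 and 1.15 rad and velocity of joint cover between -0.1 and 0.1 rad/s and contact force between the fingers and bar above 1 N); the arm keeps its last pose, push and grip.
It fails at once if the caught cover is forced (more than 80 N between tongue and strike) (contact force between strike and cover above 80 N).
It fails at once if a bystander is disturbed (distance of any of setting_ring, insert_box, collet_out from where it was at the start of the episode above 0.03 m).
It also fails if it takes over 58 s, if anything falls off the work surface, if the arm or the gripper's body presses on something with over 40 N, if the wrist force passes 120 N, or if a joint passes its speed limit or range.

## Working session

There is one attempt and no reset: what is moved stays moved. The work goes in short steps, Python scripts to look and compute and a tool call to move; the robot and the scene stay as the last step left them, time stands still between calls to the robot, and variables do not carry over. Pictures are saved under pics/ and viewed, at most 10 in all, crops included, and the job is handed in when it is done.

Besides the shell and the picture viewer there is one more tool, called after ">>>" by a JSON object that holds its "op" and its "data". apply_moves: Moves the arm, as the interface text tells. Its arguments: {"type":"object","properties":{"deltas":{"type":"array","items":{"type":"array"}},"squeeze":{"type":"number"}},"required":["deltas"]}

```bash
mkdir -p pics
cat > h.py <<'E'
import numpy as np, cv2
from scipy.spatial.transform import Rotation as R
from station import bot
def st():
    o=bot.get_obs(); q=o["tool_rot"]; return o,np.array(o["eef_pos"]),R.from_quat([q[1],q[2],q[3],q[0]])
def save(p,n): cv2.imwrite(n,p["color"][:,:,::-1])
E
python3 - <<'E'
from h import *
o,p,r=st(); print(o["t"],p.round(3),r.as_matrix().round(3))
ims=[]
for c in ("side","top"):
    d=bot.read_camera(c); ims.append(d["color"])
    print(c,np.round(d["pose"],3).tolist(),np.round(d["intrinsics"],0).tolist())
    for n in ("case","bar_mid","knob_mid","setting_ring","insert_box","collet_out"):
        print(n,[(np.round(x["point"],3).tolist(),round(x["confidence"],2)) for x in bot.look_for(d,n)[:2]])
    save(d,f"pics/{c}.png")
E
```

```text
0.0 [ 0.175 -0.651  0.23 ] [[ 0.966  0.26  -0.001]
 [ 0.26  -0.966  0.002]
 [-0.    -0.002 -1.   ]]
side [[0.998, 0.052, -0.041, 0.54], [0.062, -0.513, 0.856, -0.907], [0.024, -0.857, -0.515, 0.549], [0.0, 0.0, 0.0, 1.0]] [[509.0, 0.0, 316.0], [0.0, 509.0, 209.0], [0.0, 0.0, 1.0]]
case [([0.542, -0.363, 0.067], 0.59), ([0.543, -0.344, 0.07], 0.27)]
bar_mid [([0.541, -0.344, 0.068], 0.94)]
knob_mid [([0.543, -0.341, 0.07], 0.7)]
setting_ring [([0.453, 0.013, 0.014], 0.84)]
insert_box [([0.588, 0.057, 0.017], 0.93)]
collet_out [([0.378, -0.13, 0.016], 0.5)]
top [[0.037, -0.973, 0.229, 0.322], [-0.999, -0.035, 0.012, -0.131], [-0.004, -0.229, -0.973, 0.917], [0.0, 0.0, 0.0, 1.0]] [[390.0, 0.0, 322.0], [0.0, 390.0, 199.0], [0.0, 0.0, 1.0]]
case [([0.541, -0.316, 0.07], 0.95)]
bar_mid [([0.546, -0.319, 0.07], 0.67)]
knob_mid [([0.54, -0.32, 0.068], 0.74)]
setting_ring [([0.454, 0.024, 0.015], 0.77), ([0.588, 0.068, 0.022], 0.71)]
insert_box [([0.591, 0.064, 0.02], 0.86)]
collet_out [([0.378, -0.118, 0.027], 0.47)]
```

View pics/top.png

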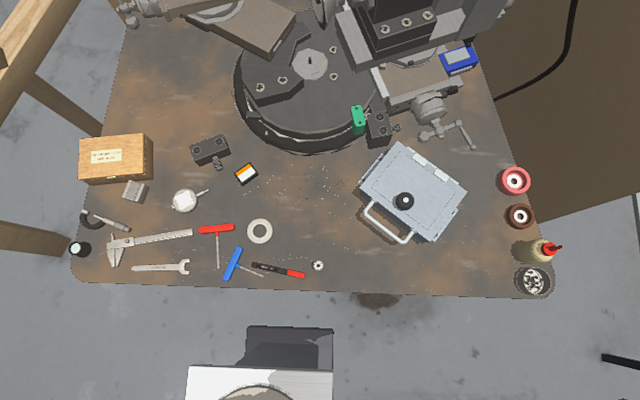

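View pics/side.png

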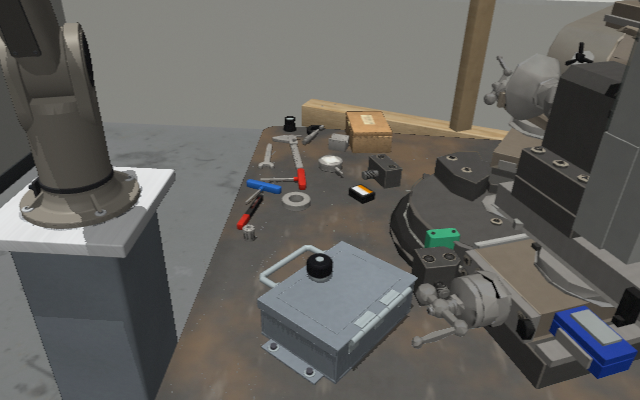

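The pictures show the case yawed, with the knob near (403,200) in top and (319,262) in side. The bar is at the lower left of the case in top. I'll zoom in to read it accurately.

Run:
```python
import cv2,numpy as np
a=cv2.imread("pics/top.png")[135:255,350:475]; b=cv2.imread("pics/side.png")[235:385,250:420]
cv2.imwrite("pics/crop.png",np.hstack([cv2.resize(a,(400,384),interpolation=cv2.INTER_CUBIC),cv2.resize(b,(400,353),interpolation=cv2.INTER_CUBIC)[:353],]) if 0 else np.hstack([cv2.resize(a,None,fx=3,fy=3,interpolation=2),np.pad(cv2.resize(b,None,fx=2.4,fy=2.4,interpolation=2),((0,0),(0,0),(0,0)))]))if a.shape[0]*3==int(b.shape[0]*2.4) else print("x")
```

```text
(no output)
```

View pics/crop.png

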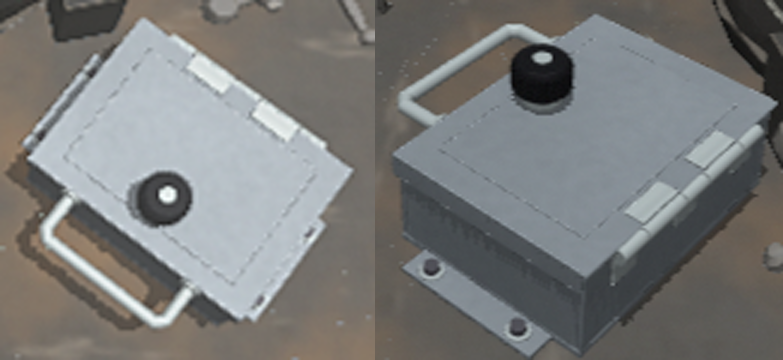

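```bash
cat >> h.py <<'E'
def hit(d,uv,z):
    K=np.array(d["intrinsics"]);T=np.array(d["pose"])
    v=T[:3,:3]@np.linalg.solve(K,[uv[0],uv[1],1]); c=T[:3,3]; return c+v*(z-c[2])/v[2]
E
python3 - <<'E'
from h import *
t=bot.read_camera("top");s=bot.read_camera("side")
T=lambda x,y:(350+(x+.5)/3-.5,135+(y+.5)/3-.5)
S=lambda x,y:(250+(x-375+.5)/2.4-.5,235+(y+.5)/2.4-.5)
for n,a,b,z in (("c1",T(46,236),S(513,30),.06),("c2",T(163,322),S(403,101),.06),("knob",T(168,195),S(541,58),.099)):
    print(n,hit(t,a,z).round(4),hit(s,b,z).round(4))
for q in ((143,17),(352,172),(252,320),(28,155)): print(hit(t,T(*q),.069).round(4))
w=bot.read_camera("wrist"); print(np.round(w["hand_eye"],3).tolist(),np.round(w["intrinsics"],0).tolist())
E
```

```text
c1 [ 0.4931 -0.2179  0.06  ] [ 0.4949 -0.2194  0.06  ]
c2 [ 0.432  -0.3044  0.06  ] [ 0.4316 -0.3032  0.06  ]
knob [ 0.5185 -0.3011  0.099 ] [ 0.5179 -0.3021  0.099 ]
[ 0.6661 -0.2898  0.069 ]
[ 0.5483 -0.4447  0.069 ]
[ 0.4347 -0.367   0.069 ]
[ 0.5527 -0.2028  0.069 ]
[[-0.0, -0.945, -0.328, 0.084], [1.0, -0.0, -0.0, 0.0], [0.0, -0.328, 0.945, -0.143], [0.0, 0.0, 0.0, 1.0]] [[306.0, 0.0, 316.0], [0.0, 306.0, 198.0], [0.0, 0.0, 1.0]]
```

>>> {"op": "apply_moves", "data": {"deltas": [[0.6,[0.16,-0.126,0],-0.02],[0.6,[0.32,-0.252,0],-0.04],[0.6,[0.48,-0.378,0],-0.06],[0.6,[0.64,-0.504,0],-0.08],[0.6,[0.8,-0.63,0],-0.1],[0.6,[0.95,-0.755,0],-0.1075],[0.6,[0.95,-0.755,0],-0.1075],[0.6,[0.95,-0.755,0],-0.1075]]}}

```text
t: 1.65
eef_pos: [0.3202, -0.4563, 0.2316]
tool_rot: [0.0, 0.892, 0.453, -0.0]
contact_force: [-0.5, -0.7, -0.8]
gripper_width: 0.4
grasp_force: 0.0
```

```bash
cat >> h.py <<'E'
def go(x,y,z,yaw=-36.2):
    o,p,r=st(); m=r.as_matrix(); d=r.inv().apply(np.array([x,y,z])-p)/.2
    a=np.degrees(np.arctan2(m[1,1],m[0,1])); print("t",o["t"],"pos",p.round(4),"y-yaw",a.round(2),"w",o["gripper_width"],"F",np.round(o["contact_force"],1),"g",o["grasp_force"],"q",np.round(o["q"],2)); print("delta",d.round(4),"turn",(-(yaw-a)/360).round(4))
E
python3 -c "
from h import *
go(.4629,-.2612,.2)"
```

```text
t 1.65 pos [ 0.3202 -0.4563  0.2316] y-yaw -36.15 w 0.39987218173139116 F [-0.5 -0.7 -0.8] g 0.0 q [ 1.01  0.29 -0.2   1.83  0.07  1.02  0.15]
delta [1.2086e+00 9.0000e-04 1.5760e-01] turn 0.0001
```

>>> {"op": "apply_moves", "data": {"deltas": [[0.6,[0.2,0,0.03],0],[0.6,[0.4,0,0.06],0],[0.6,[0.6,0,0.1],0],[0.6,[0.8,0,0.13],0],[0.6,[1.0,0,0.158],0],[0.6,[1.0,0,0.158],0]]}}

```text
t: 2.25
eef_pos: [0.4407, -0.2914, 0.1993]
tool_rot: [-0.001, 0.891, 0.455, 0.001]
contact_force: [0.0, -1.1, 1.0]
gripper_width: 0.4
grasp_force: 0.0
```

>>> {"op": "apply_moves", "data": {"deltas": [[0.6,[0.15,0,0],0],[0.6,[0.208,0,0],0],[0.6,[0.208,0,0],0],[0.6,[0.208,0,0],0]]}}

```text
t: 2.65
eef_pos: [0.4616, -0.2634, 0.1996]
tool_rot: [0.0, 0.892, 0.451, -0.0]
contact_force: [0.0, -0.8, -0.1]
gripper_width: 0.401
grasp_force: 0.0
```

```bash
python3 -c "
from h import *
go(.4629,-.2612,.048)
o,p,r=st()
w=bot.read_camera('wrist');save(w,'pics/w1.png')
H=np.array(w['hand_eye']);T=np.eye(4);T[:3,:3]=r.as_matrix();T[:3,3]=p
M=np.linalg.inv(T@H);K=np.array(w['intrinsics'])
im=w['color'][:,:,::-1].copy()
for P in ([.4943,-.2185,.06],[.4318,-.3038,.06],[.4629,-.2612,.06],[.518,-.3015,.099]):
    c=K@(M@np.array(P+[1]))[:3];c=c[:2]/c[2];print(c.round(1));cv2.drawMarker(im,(int(c[0]),int(c[1])),(0,0,255),0,12)
cv2.imwrite('pics/w1.png',im)
for n in ('bar_mid','knob_mid'): print([(np.round(x['point'],3),x['confidence']) for x in bot.look_for(w,n)])
"
```

```text
t 2.65 pos [ 0.4616 -0.2634  0.1996] y-yaw -36.34 w 0.401427344863531 F [ 0.  -0.8 -0.1] g 0.0 q [ 0.67  0.3  -0.32  1.91  0.11  0.95 -0.34]
delta [ 0.0134 -0.0015  0.7581] turn -0.0004
[316.8 124.8]
[317.  231.4]
[316.8 181.4]
[398.4 194. ]
[(array([ 0.553, -0.308,  0.068]), 0.82)]
[(array([ 0.555, -0.306,  0.072]), 0.96)]
```

View pics/w1.png

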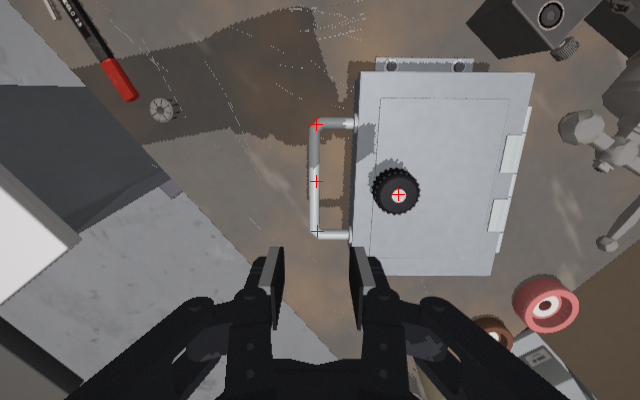

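The bar (col 314) and the knob cap (398,194) agree with my estimates to about 1–2 mm. I'm descending over the bar.

>>> {"op": "apply_moves", "data": {"deltas": [[0.6,[0.013,-0.006,0.2],0],[0.6,[0.013,-0.006,0.4],0],[0.6,[0.013,-0.006,0.55],0],[0.6,[0.013,-0.006,0.65],0],[0.6,[0.013,-0.006,0.72],0],[0.6,[0.013,-0.006,0.765],0],[0.6,[0.013,-0.006,0.765],0]]}}

```text
t: 3.5
eef_pos: [0.4625, -0.2592, 0.0461]
tool_rot: [-0.0, 0.892, 0.452, -0.0]
contact_force: [-0.9, -0.8, -0.7]
gripper_width: 0.398
grasp_force: 0.0
```

>>> {"op": "apply_moves", "data": {"deltas": [[0.8,[0,0,0],0],[1,[0,0,0],0],[1,[0,0,0],0],[1,[0,0,0],0],[1,[0,0,0],0]], "squeeze": 40}}

```text
t: 4.0
eef_pos: [0.4623, -0.2584, 0.0476]
tool_rot: [-0.0, 0.892, 0.452, -0.0]
contact_force: [-3.9, 3.5, 6.2]
gripper_width: 0.096
grasp_force: 39.1
```

>>> {"op": "apply_moves", "data": {"deltas": [[1,[0,0,-0.005],0],[1,[0,0,-0.01],0],[1,[0,0,-0.015],0],[1,[0,0,-0.015],0],[1,[0,0,-0.015],0]]}}

```text
t: 4.5
eef_pos: [0.4623, -0.2584, 0.0493]
tool_rot: [-0.001, 0.892, 0.452, -0.001]
contact_force: [-2.9, 4.7, -6.0]
gripper_width: 0.093
grasp_force: 39.0
```

>>> {"op": "apply_moves", "data": {"deltas": [[1,[0,0,-0.005],0],[1,[0,0,-0.01],0],[1,[0,0,-0.01],0],[1,[0,0,-0.01],0]]}}

```text
t: 4.9
eef_pos: [0.4623, -0.2584, 0.0514]
tool_rot: [-0.001, 0.892, 0.452, -0.001]
contact_force: [-3.3, 3.9, -5.6]
gripper_width: 0.097
grasp_force: 39.0
```

>>> {"op": "apply_moves", "data": {"deltas": [[1,[0,0,-0.005],0],[1,[0,0,-0.005],0],[1,[0,0,-0.005],0]]}}

```text
t: 5.2
eef_pos: [0.4623, -0.2584, 0.0524]
tool_rot: [-0.001, 0.892, 0.452, -0.0]
contact_force: [-4.2, 3.2, -5.2]
gripper_width: 0.095
grasp_force: 39.0
```

>>> {"op": "apply_moves", "data": {"deltas": [[1,[0,0,-0.005],0],[1,[0,0,-0.005],0],[1,[0,0,-0.005],0]]}}

```text
t: 5.5
eef_pos: [0.4623, -0.2585, 0.0534]
tool_rot: [-0.001, 0.892, 0.452, -0.001]
contact_force: [-2.6, 4.0, -5.4]
gripper_width: 0.096
grasp_force: 39.0
```

>>> {"op": "apply_moves", "data": {"deltas": [[1,[0,0,-0.005],0],[1,[0,0,-0.005],0]]}}

```text
t: 5.7
eef_pos: [0.4623, -0.2584, 0.0544]
tool_rot: [-0.001, 0.892, 0.452, -0.001]
contact_force: [-3.0, 4.1, -4.8]
gripper_width: 0.097
grasp_force: 39.0
```

>>> {"op": "apply_moves", "data": {"deltas": [[1,[0,0,-0.005],0],[1,[0,0,-0.005],0]]}}

```text
t: 5.9
eef_pos: [0.4623, -0.2585, 0.0555]
tool_rot: [-0.001, 0.892, 0.452, -0.001]
contact_force: [-3.4, 4.9, -5.6]
gripper_width: 0.096
grasp_force: 39.0
```

>>> {"op": "apply_moves", "data": {"deltas": [[1,[0,0,-0.005],0],[1,[0,0,-0.005],0]]}}

```text
t: 6.1
eef_pos: [0.4623, -0.2585, 0.0565]
tool_rot: [-0.001, 0.892, 0.452, -0.0]
contact_force: [-3.4, 4.0, -6.1]
gripper_width: 0.096
grasp_force: 39.1
```

>>> {"op": "apply_moves", "data": {"deltas": [[1,[0,0,-0.005],0],[1,[0,0,-0.005],0]]}}

```text
t: 6.3
eef_pos: [0.4624, -0.2585, 0.0575]
tool_rot: [-0.001, 0.892, 0.452, -0.0]
contact_force: [-4.0, 4.1, -6.0]
gripper_width: 0.098
grasp_force: 39.0
```

The force stays at about the cover's weight (5–6 N) well past 4 mm of lift, so the catch looks free. I'm following the arc a little way and then checking by eye.

>>> {"op": "apply_moves", "data": {"deltas": [[1,[0,0.002,-0.022],0],[1,[0,0.005,-0.043],0],[1,[0,0.008,-0.066],0],[1,[0,0.011,-0.089],0],[1,[0,0.014,-0.112],0],[1,[0,0.018,-0.134],0],[1,[0,0.018,-0.134],0]], "squeeze": 60}}

```text
t: 7.0
eef_pos: [0.4648, -0.2603, 0.0848]
tool_rot: [-0.001, 0.892, 0.452, -0.001]
contact_force: [-6.3, 5.4, -2.9]
gripper_width: 0.085
grasp_force: 58.4
```

```bash
python3 -c "
from h import *
go(.4629,-.2612,.2)
s=bot.read_camera('side');cv2.imwrite('pics/s2.png',cv2.resize(s['color'][150:390,150:450,::-1],None,fx=2,fy=2))"
```

```text
t 7.0 pos [ 0.4648 -0.2603  0.0848] y-yaw -36.23 w 0.08487515306526408 F [-6.3  5.4 -2.9] g 58.43935489654541 q [ 0.63  0.46 -0.29  2.    0.19  0.71 -0.42]
delta [-0.0094 -0.0067 -0.5758] turn -0.0001
```

View pics/s2.png

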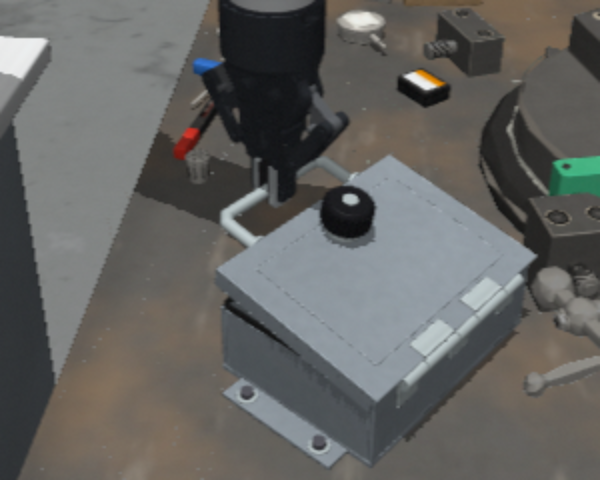

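The side view shows the cover's front edge clearly off the case (gap at about (250,320)) with the bar in the fingers. The catch is free and the knob isn't needed, so I'm raising on along the arc.

>>> {"op": "apply_moves", "data": {"deltas": [[1,[0,0.006,-0.045],0],[1,[0,0.018,-0.09],0],[1,[0,0.032,-0.133],0],[1,[0,0.05,-0.176],0],[1,[0,0.069,-0.218],0],[1,[0,0.09,-0.26],0],[1,[0,0.113,-0.3],0],[1,[0,0.138,-0.338],0],[1,[0,0.138,-0.338],0]]}}

```text
t: 7.95
eef_pos: [0.4865, -0.2765, 0.1536]
tool_rot: [-0.002, 0.892, 0.452, -0.001]
contact_force: [-10.9, 8.3, 1.1]
gripper_width: 0.085
grasp_force: 58.8
```

>>> {"op": "apply_moves", "data": {"deltas": [[1,[0,-0.006,-0.008],0],[1,[0,0.014,-0.045],0],[1,[0,0.043,-0.081],0],[1,[0,0.074,-0.116],0],[1,[0,0.107,-0.149],0],[1,[0,0.14,-0.18],0],[1,[0,0.154,-0.192],0],[1,[0,0.154,-0.192],0],[1,[0,0.154,-0.192],0]]}}

```text
t: 8.85
eef_pos: [0.5126, -0.2959, 0.1924]
tool_rot: [-0.0, 0.892, 0.452, -0.001]
contact_force: [-9.5, 5.4, 5.8]
gripper_width: 0.085
grasp_force: 58.8
```

```bash
python3 -c "
from h import *
go(.4629,-.2612,.2)
s=bot.read_camera('side');cv2.imwrite('pics/s3.png',cv2.resize(s['color'][130:390,150:450,::-1],None,fx=2,fy=2))"
```

```text
t 8.85 pos [ 0.5126 -0.2959  0.1924] y-yaw -36.28 w 0.08450636330762656 F [-9.5  5.4  5.8] g 58.843828439712524 q [ 0.66  0.4  -0.31  1.78  0.14  0.98 -0.34]
delta [-0.007  -0.3029 -0.0375] turn -0.0002
```

View pics/s3.png

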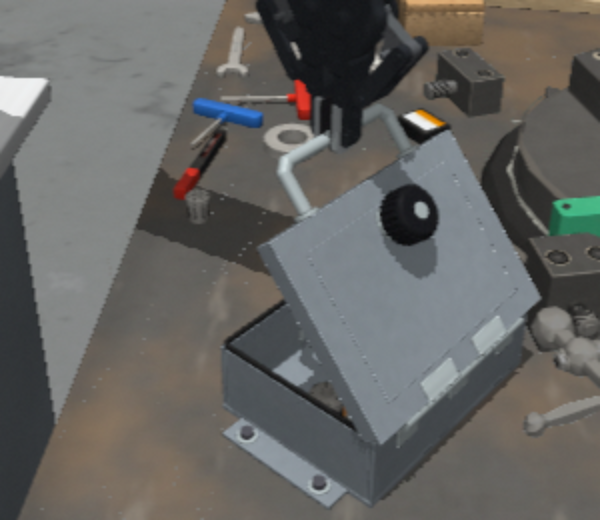

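The cover now stands about 50° open, with the bar still in the fingers and the knob and bystanders untouched. I'll let it settle and hand in.

>>> {"op": "apply_moves", "data": {"deltas": [[1,[0,0,0],0],[1,[0,0,0],0],[1,[0,0,0],0],[1,[0,0,0],0],[1,[0,0,0],0]]}}

```text
t: 9.4
eef_pos: [0.5125, -0.2959, 0.1924]
tool_rot: [-0.0, 0.892, 0.452, -0.001]
contact_force: [-8.9, 3.8, 5.4]
gripper_width: 0.087
grasp_force: 58.8
```

```bash
python3 -c "
from h import *
go(.4629,-.2612,.2); print(bot.hand_in())"
```

```text
t 9.4 pos [ 0.5125 -0.2959  0.1924] y-yaw -36.27 w 0.08686855122575854 F [-8.9  3.8  5.4] g 58.83371114730835 q [ 0.66  0.4  -0.31  1.78  0.14  0.98 -0.34]
delta [-0.0069 -0.3026 -0.0378] turn -0.0002
the job is handed in; nothing more can be done
None
```

The light tug showed the catch had not caught, so I left the knob alone, raised the cover by its bar to about 50° (0.9 rad), and handed in at 9.4 s still gripping the bar with the cover held up; the hand-in returned no verdict.

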